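# Close the canister with the double lid and take the transport cover off

### The job

Close the open steel canister: take the red knob, pull the nested double lid straight up out of its spring-clip dock, and lower the inner lid and the yellow cover together, gently, onto the canister until the inner lid is seated, and only then let go. Then grip the yellow cover by its collar and lift it off alone, leaving the inner lid seated and undisturbed on the canister; finish while still holding the cover level in the gripper, about 10 cm above the inner lid it came from. Do not shove the canister or disturb the other things on the bench.

Things in the scene. Friction and masses are not known exactly. Their poses are not given: they have to be found in the camera images.
- dock: Fixed dock: dark steel base 100 x 156 x 8 mm with an aluminium seat ring (outer diameter 74, bore 66, top 30 mm above the bench) in its middle and a sprung clip at each end of its long (y) side, at y = +60 and -60 mm. Origin: centre of the underside, z up. A straight upward pull of about 5 to 15 N on the lid pair spreads the clips, skirt sliding past; clear after 25 mm.
- clip_a_nose (a point): Centre of the blue nose bar (diameter 14, 22 mm long plus round ends) of the clip at the dock's +y end, 45 mm above the bench. It reaches about 3 mm over the rim of the docked cover and swings outward on a pivot below. The clip is 26 mm wide, its top 57 mm above the bench.
- clip_b_nose (a point): The same on the clip at the dock's -y end.
- inner_lid: Inner lid, 0.16 kg: aluminium disc, diameter 76, 5 mm thick; below it a white plug (diameter 61, narrowing to 53 at the foot, 10 mm deep); on top a plain red knob, a cylinder of diameter 18 from 5 to 57 mm above the origin. Origin: centre of the disc's underside (the seating face), z up. Starts on the dock's ring, origin 30 mm above the bench. Lifted by the knob, it carries the yellow cover.
- outer_cover: Yellow cover, 0.09 kg: disc of diameter 90, 4 mm thick, 12 mm skirt below its edge. Origin: centre of the disc's underside, z up. On top a round collar (see collar_top). A 25 mm bore runs right through, round the red knob with 3.5 mm to spare. Nested, it lies loose on the inner lid's disc, its origin 5 mm above the inner lid's; the knob stands 26 mm out of the collar.
- knob_top (a point): Centre of the top of the inner lid's red knob, 57 mm above the inner lid's origin.
- collar_top (a point): Centre of the top edge of the yellow cover's collar, 26 mm above the cover's origin. The collar is 36 mm in outer diameter (34 to 37 to the touch) and 22 mm high above the disc's top. Gripped across its outside, with the knob free between the fingers, it lifts the cover alone.
- canister: Loose open steel canister with a green band, 0.9 kg, outer diameter 74, height 60, bore 66 mm. Origin: centre of its underside. The inner lid is seated when its disc lies on the rim (its origin 60 mm above the canister's) with the plug in the bore, 2.5 mm to spare all round.
- canister_mouth (a point): Centre of the canister's mouth, in the plane of the rim, 60 mm above the bench.
- beaker_500: Bystander: 500 ml beaker, 100 x 100 x 136 mm. Origin at the underside's centre.
- timer: Bystander: lab timer, 54 x 66 x 22 mm. Origin at the underside's centre.
- petri_0: Bystander: clear petri dish, diameter 74, height 16 mm. Origin at the underside's centre.
- cal_bottle_0: Bystander: small white bottle with red cap, diameter 45, height 83 mm. Origin at the underside's centre.
- reagent_bottle_3: Bystander: amber bottle with white cap, diameter 54, height 112 mm. Origin at the underside's centre.
- beaker_100: Bystander: 100 ml plastic beaker, diameter 71, height 71 mm. Origin at the underside's centre.
- marker_red: Bystander: marker pen with red cap lying on the bench, 135 mm long, 17 mm thick. Origin below its middle.

How it is judged:
By the outcome, as a careful person would: the job done as asked, in the order asked, and still so for the second after the job is handed in, while the arm keeps its last pose, push and grip.
It also fails if it takes over 48 s, if anything falls off the work surface, if the arm or the gripper's body presses on something with over 40 N, if the wrist force passes 120 N, or if a joint passes its speed limit or range.

### The arm

A 7-joint arm with a two-finger parallel gripper is mounted at the origin on a cart in front of the work surface, level with it; the furniture and walls round the work are solid. World frame = base frame: x ahead of the robot, y to its left, z up, the work surface at z = 0. Lengths are in m, angles in rad, forces in N, time in s.
With the tool pointing down it reaches from about 0.425 to 0.875 m from the base axis. Payload 4.7 kg.
Tool frame: the origin (TCP) lies midway between the tips of the shut fingers; the grasp point (between the pads) lies 19 mm behind it; z points along the fingers, y is the line along which they close (so a half turn about z gives the same grasp; the last joint's range is limited). The gripper opens to 87 mm and grips with 3 to 60 N. Pads are 19 mm wide; open, the fingers measure 117 mm over their backs; the gripper's body (75 mm by 190 mm) begins 51 mm behind the grasp point.
Start: joints at [-1.279, 0.321, -0.07, 1.45, 0.023, 1.371, -0.057], TCP at [0.178, 0.625, 0.223] pointing down, gripper open.
Joint ranges: [-2.86, 2.86], [-0.3, 2.09], [-1.38, 1.24], [0.06, 2.45], [-1.56, 4.7], [0.09, 2.05], [-2.69, 2.69]. Speed limits (rad/s): [2.57, 2.57, 3.14, 3.14, 3.14, 3.14, 3.14].

### API

Orientations are given as a unit quaternion [x, y, z, w].
In Python, from station import r, cams gives the robot as it stands.
- The arm moves only by the tool jog_arm, never from a script. Its argument "increments" is a list that holds one entry, the list of rows, each a list of 6 numbers: the shift along the world's x, y, z in units of 25 mm (1.0 is 25 mm), then the turn, a rotation vector about the world's x, y, z in rad. In form: [[[dx, dy, dz, rx, ry, rz], ...]]. A call has exactly 5 rows; each row shifts and turns the commanded pose from where the row before left it; what a row does not reach is not made up. A row lasts 1/12 s, in which the tool goes at most 41.7 mm and 7.16 degrees, less where a joint would pass 70% of its speed; a pose out of reach is approached as far as the arm can. A call is refused whole if a number of a shift passes 1 or a number of a turn 0.125, either way. A call with a gripper value outside its range is refused whole. "fingers" is the opening, from 0 (shut) to 1 (fully open), set as the call begins (left out, the last holds). The fingers move at their own pace and stop on an object; "grip_force" is the grip in N (left out, the last holds). Time passes only in rows, so rows that do not move let the fingers close, or fill a call up. It gives the time, the measured TCP pose, the force, the opening and the grip force at its end, in the units of the state.
- r.observe(): the state, without advancing time (a new reading comes with each control period).
- cams.camera(name): name is "side" or "top"; returns (picture, depth): 420x560x3 uint8, red, green, blue; 420x560 float32, m along the optical axis (not along the pixel's ray), 0 where there is no reading.
- cams.camera_model(name): a dict with "fx", "fy", "cx", "cy" (pixels), "extrinsics" (4x4, takes a point from camera to world coordinates). Camera axes: x right, y down, z forward; pixel columns grow to the right and rows downward; lengths in m; the calibration is good to about 2 mm. A picture is of the moment at which its call begins. camera_model takes no time and is no camera call.
- r.sign_off(): hands the job in; it is judged then, once.
The state is a dict: "t": time; "q": joint angles; "joint_velocities": joint speeds; "joint_torque": joint torques, N m; "eef_pos": TCP position; "orientation": TCP orientation; "wrist_force": force on the tool from outside, world axes, zero at the start; "torque": the same for the moment, N m; "width": finger opening in m; "grip_force": force on a finger pad.
Only numpy, scipy, OpenCV 4.12 (cv2) and the standard library are available. Lean on these libraries where they do the work, as an engineer would, in place of code of your own. Each camera call takes 0.05 s, during which the arm holds its last target. There are 200 camera calls.

## Working session

There is one attempt and no reset: what is moved stays moved. The work goes in short steps, Python scripts to look and compute and a tool call to move; the robot and the scene stay as the last step left them, time stands still between calls to the robot, and variables do not carry over. Pictures are saved under pics/ and viewed, at most 10 in all, crops included, and the job is handed in when it is done.

Besides the shell and the picture viewer there is one more tool, called after "Emit:" as a command line: name --argument value ..., lists and objects as JSON in quotes. jog_arm: Moves the arm, as the interface text tells. Its arguments: {"type":"object","properties":{"increments":{"type":"array"},"fingers":{"type":"number"},"grip_force":{"type":"number"}},"required":["increments"]}

```bash
mkdir -p pics; cat > h.py <<'E'
import numpy as np,cv2
from station import r,cams
def grab(n,tag):
    p,d=cams.camera(n); cv2.imwrite(f'pics/{tag}.png',p[:,:,::-1]); np.savez(f'/tmp/{tag}.npz',p=p,d=d); return p,d
def ray(n,u,v):
    m=cams.camera_model(n); E=np.array(m['extrinsics'])
    d=E[:3,:3]@np.array([(u-m['cx'])/m['fx'],(v-m['cy'])/m['fy'],1]); return E[:3,3],d
def onz(n,u,v,z):
    o,d=ray(n,u,v); return o+d*(z-o[2])/d[2]
def cloud(n,d):
    m=cams.camera_model(n); E=np.array(m['extrinsics']); v,u=np.mgrid[:420,:560]
    P=np.stack([(u-m['cx'])/m['fx']*d,(v-m['cy'])/m['fy']*d,d],-1); return P@E[:3,:3].T+E[:3,3]
E
python3 - <<'E'
from h import *
for n in('top','side'):
    grab(n,n+'0'); m=cams.camera_model(n); print(n,m['fx'],np.round(m['extrinsics'],3).tolist())
s=r.observe(); print({k:np.round(v,3).tolist() for k,v in s.items()})
E
```

```text
top 447.34630898734326 [[-0.017, -0.995, 0.099, 0.423], [-1.0, 0.017, 0.001, 0.047], [-0.003, -0.099, -0.995, 1.233], [0.0, 0.0, 0.0, 1.0]]
side 439.38178297580527 [[0.912, -0.231, 0.34, 0.142], [-0.411, -0.488, 0.77, -0.828], [-0.012, -0.842, -0.539, 0.682], [0.0, 0.0, 0.0, 1.0]]
{'t': 0.1, 'q': [-1.279, 0.322, -0.07, 1.452, 0.023, 1.371, -0.057], 'joint_velocities': [0.001, -0.002, 0.0, -0.003, 0.001, -0.0, 0.001], 'joint_torque': [-0.001, -49.257, -0.406, -31.34, -0.064, 0.04, 0.0], 'eef_pos': [0.178, 0.625, 0.222], 'orientation': [0.138, 0.99, -0.001, -0.0], 'wrist_force': [0.4, -0.685, 0.119], 'torque': [0.016, -0.019, -0.046], 'grip_force': 0.0, 'width': 0.087}
```

View pics/top0.png

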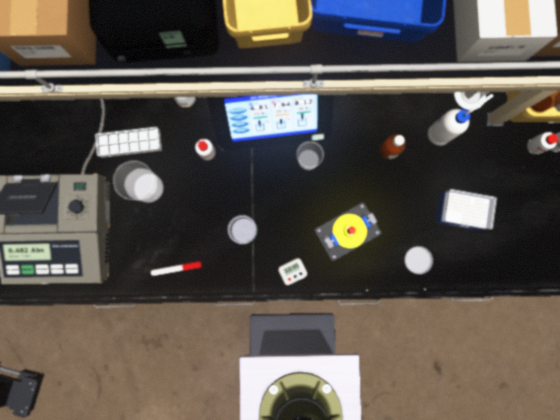

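View pics/side0.png

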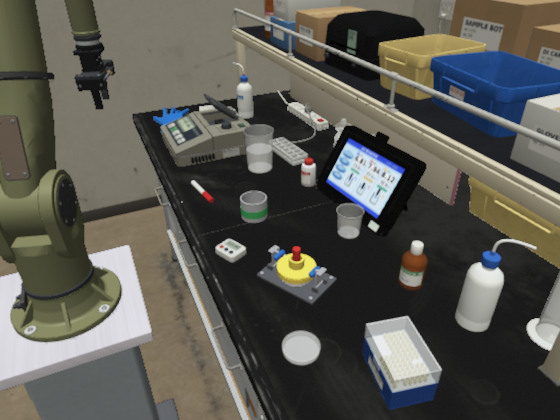

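The top view shows the docked lid at about (350,231) with clips at its corners, the canister at (242,230), the timer at (293,271) and the beaker_100 at (310,155). The side view confirms the red knob at (296,254) and the canister with the green band at (254,207).

```bash
python3 - <<'E'
from h import *
T=np.load('/tmp/top0.npz');S=np.load('/tmp/side0.npz')
def hsv(p):return cv2.cvtColor(p,cv2.COLOR_RGB2HSV)
def cent(m,box):
    x0,x1,y0,y1=box; k=np.zeros(m.shape,bool);k[y0:y1,x0:x1]=1;m=m&k;v,u=np.nonzero(m);return u.mean(),v.mean(),len(u),u.min(),u.max(),v.min(),v.max()
h=hsv(T['p']);hs=hsv(S['p'])
H,s,V=[h[...,i].astype(int) for i in range(3)]
red=((H<8)|(H>170))&(s>140)&(V>80)
c=cent(red,(330,370,210,250));print('knob top',c,onz('top',c[0],c[1],.087))
yel=(H>20)&(H<35)&(s>120)&(V>90)
c=cent(yel,(310,390,190,270));print('yel',c)
k=np.zeros_like(yel);k[190:270,310:390]=1
pts=cv2.convexHull(np.argwhere(yel&k)[:,::-1].astype(np.float32));e=cv2.fitEllipse(pts);print(e,onz('top',*e[0],.039))
blue=(H>100)&(H<130)&(s>150)&(V>80)
n,l,st,ce=cv2.connectedComponentsWithStats((blue&k).astype(np.uint8))
for i in range(1,n):
    if st[i,4]>5:print('blue',st[i],ce[i],onz('top',*ce[i],.045))
# canister by depth cloud
for nm,Z in(('top',T),('side',S)):
    P=cloud(nm,Z['d']); ok=Z['d']>0
    a=ok&(abs(P[...,2]-.06)<.008)&(abs(P[...,0]-.6)<.1)&(abs(P[...,1]-.17)<.08)
    q=P[a];print(nm,'can',len(q),q.min(0),q.max(0)) if len(q) else 0
    if len(q)>5:
        A=np.c_[2*q[:,:2],np.ones(len(q))];x=np.linalg.lstsq(A,(q[:,:2]**2).sum(1),rcond=None)[0];print(x[:2],np.sqrt(x[2]+x[:2]@x[:2]),np.median(q[:,2]))
g=np.abs(T['p'].astype(int).sum(2))
print((T['p'].mean(2)[212:248:3,225:262:3]).astype(int))
g=(hs[...,0]>45)&(hs[...,0]<85)&(hs[...,1]>90)&(hs[...,2]>60);print('green',cent(g,(230,280,180,230)))
r2=((hs[...,0]<8)|(hs[...,0]>170))&(hs[...,1]>140)&(hs[...,2]>80);print('red side',cent(r2,(285,310,240,270)))
big=[cv2.resize(T['p'][180:300,200:400],(800,480),interpolation=2)[:,:,::-1]]
cv2.imwrite('pics/crop1.png',big[0])
E
```

```text
knob top (np.float64(351.0), np.float64(229.875), 24, np.int64(349), np.int64(353), np.int64(227), np.int64(232)) [ 0.48112352 -0.13714911  0.087     ]
yel (np.float64(349.4105504587156), np.float64(230.48394495412845), 872, np.int64(332), np.int64(366), np.int64(213), np.int64(248))
((349.1993103027344, 230.64247131347656), (33.895992279052734, 35.63106918334961), 151.81259155273438) [ 0.48157929 -0.14000598  0.039     ]
blue [363 216   8  11  34] [366.14705882 221.11764706] [ 0.50586874 -0.18495758  0.045     ]
blue [330 235   8  11  26] [333.53846154 239.46153846] [ 0.45861096 -0.09681705  0.045     ]
top can 89 [0.50066556 0.11011546 0.05212683] [0.69997439 0.24932985 0.06795832]
[0.61836097 0.16032841] 0.10656837271193507 0.061045747084268465
side can 101 [0.50016872 0.11120474 0.05224001] [0.69996205 0.24944972 0.06787426]
[0.61878261 0.15609627] 0.10928547737231611 0.05880772369454701
[[ 25  23  28  23  22  26  26  24  28  48  29  30  28]
 [ 24  25  29  32  71 108 113  86  41  43  30  30  29]
 [ 22  25  47 137 142 138 151 156 145  74  30  28  28]
 [ 25  36 141 120 183 203 204 205 194 170  46  25  27]
 [ 26  96 130 183 204 203 201 202 203 202 127  25  27]
 [ 28 129 125 204 203 204 204 201 203 200 166  35  26]
 [ 31 129 134 203 205 206 206 204 205 203 172  36  26]
 [ 29 113 130 200 204 202 202 205 206 203 154  29  24]
 [ 32  56 144 179 202 201 203 204 203 193  91  29  26]
 [ 31  28  93 155 191 205 204 200 190 129  36  27  28]
 [ 29  29  29  67 139 182 184 168  94  42  29  26  27]
 [ 30  30  27  27  30  35  35  32  32  51  26  31  25]]
green (np.float64(253.67857142857142), np.float64(213.86309523809524), 168, np.int64(240), np.int64(267), np.int64(206), np.int64(218))
red side (np.float64(296.0), np.float64(252.51304347826087), 115, np.int64(292), np.int64(300), np.int64(246), np.int64(260))
```

View pics/crop1.png

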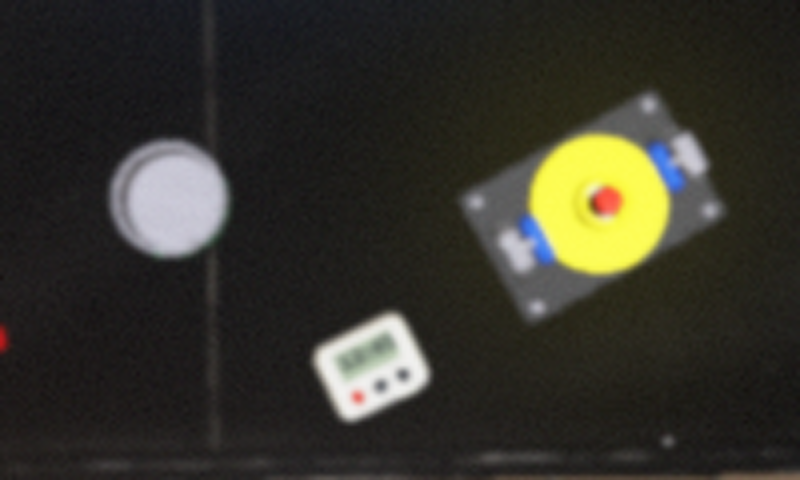

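The crop shows the canister rim at about (170,198) in the crop, with its bright floor seen through the mouth, and the dock clips on a line about 118° from x. Next I refine the canister centre and check the heights along the route.

```bash
python3 - <<'E'
from h import *
T=np.load('/tmp/top0.npz');S=np.load('/tmp/side0.npz')
def circ(q):
    x=np.linalg.lstsq(np.c_[2*q,np.ones(len(q))],(q**2).sum(1),rcond=None)[0];return x[:2],np.sqrt(x[2]+x[:2]@x[:2])
for nm,Z in(('top',T),('side',S)):
    P=cloud(nm,Z['d']); ok=Z['d']>0
    a=ok&(P[...,2]>.05)&(P[...,2]<.075)&(np.hypot(P[...,0]-.48,P[...,1]-.137)<.07)
    q=P[a]
    print(nm,len(q),q[:,:2].min(0),q[:,:2].max(0),(q[:,:2].min(0)+q[:,:2].max(0))/2,circ(q[:,:2]),np.median(q[:,2]))
    b=ok&(P[...,2]>.05)&(P[...,2]<.1)&(np.hypot(P[...,0]-.48,P[...,1]+.14)<.03);print('lid pts',b.sum(),P[b].mean(0),P[b][:,2].max())
    for y0 in np.arange(-.25,.7,.1):
        c=ok&(P[...,0]>.15)&(P[...,0]<.62)&(abs(P[...,1]-y0)<.05)
        print(round(y0,2),P[c][:,2].max().round(3) if c.any() else 0,end=' | ')
    print()
# top: outer rim edge, subpixel threshold along rays from approx centre
g=T['p'].astype(float).max(2);q=[]
for t in np.arange(0,360,5)*np.pi/180:
    rr=np.arange(6,22,.1);u=242.5+rr*np.cos(t);v=229.5+rr*np.sin(t)
    pr=cv2.remap(g.astype(np.float32),u.astype(np.float32)[None],v.astype(np.float32)[None],1)[0]
    i=np.nonzero(pr>85)[0]; q.append(onz('top',u[i[-1]],v[i[-1]],.06)[:2])
q=np.array(q)
c,R=circ(q);print('rim all',c,R)
# upper-left half only (away from camera nadir)
d=(q-c)@np.array([.06,.09]);print('half',circ(q[d>-.0005]))
# side knob
c=(296.0,252.5)
for z in(.07,.074,.078):print(onz('side',*c,z))
for z in(.06,):print('mouth side',onz('side',254,200,z))
E
```

```text
top 147 [0.45290262 0.107479  ] [0.52406082 0.17863533] [0.48848172 0.14305717] (array([0.48871513, 0.14345833]), np.float64(0.03470589801882701)) 0.06012329667728533
lid pts 132 [ 0.48082114 -0.13987552  0.06888245] 0.0927506550827859
-0.25 0.062 | -0.15 0.093 | -0.05 0.062 | 0.05 0.028 | 0.15 0.067 | 0.25 0.021 | 0.35 0.142 | 0.45 0.141 | 0.55 0.379 | 0.65 0.328 | 
side 212 [0.45056701 0.10715911] [0.52442517 0.18259271] [0.48749609 0.14487591] (array([0.48764408, 0.14457197]), np.float64(0.034801458332493804)) 0.05682361046430412
lid pts 232 [ 0.47771255 -0.14532829  0.06655561] 0.08886575311590761
-0.25 0.059 | -0.15 0.089 | -0.05 0.058 | 0.05 0.024 | 0.15 0.064 | 0.25 0.018 | 0.35 0.137 | 0.45 0.137 | 0.55 0.522 | 0.65 0.521 | 
rim all [0.48914554 0.1446939 ] 0.03903697073766895
half (array([0.48957939, 0.14537055]), np.float64(0.03854496574186141))
[ 0.48334157 -0.13566119  0.07      ]
[ 0.48111397 -0.14018437  0.074     ]
[ 0.47888638 -0.14470755  0.078     ]
mouth side [0.48544571 0.12839841 0.06      ]
```

Emit:
jog_arm --increments '[[[1,-1,0,0,0,-0.08],[1,-1,0,0,0,-0.08],[1,-1,0,0,0,-0.08],[1,-1,0,0,0,-0.08],[1,-1,0,0,0,-0.08]]]' --fingers 0.5 --grip_force 40

```text
t: 0.52
eef_pos: [0.3041, 0.4985, 0.2221]
orientation: [0.334, 0.942, -0.0, -0.0]
wrist_force: [-0.1, -0.0, 0.0]
width: 0.0613
grip_force: 0.0
```

Emit:
jog_arm --increments '[[[1,-1,0,0,0,-0.08],[1,-1,0,0,0,-0.08],[1,-1,0,0,0,-0.08],[1,-1,0,0,0,-0.08],[1,-1,0,0,0,-0.08]]]'

```text
t: 0.93
eef_pos: [0.4291, 0.3735, 0.2223]
orientation: [0.515, 0.857, -0.0, -0.0]
wrist_force: [0.8, -0.1, -0.2]
width: 0.0441
grip_force: 0.0
```

Emit:
jog_arm --increments '[[[1,-1,0,0,0,-0.08],[1,-1,0,0,0,-0.08],[0,-1,0,0,0,-0.08],[0,-1,0,0,0,-0.08],[0,-1,0,0,0,-0.08]]]'

```text
t: 1.35
eef_pos: [0.4783, 0.2484, 0.2219]
orientation: [0.675, 0.738, -0.001, -0.0]
wrist_force: [1.5, 0.4, 0.3]
width: 0.0437
grip_force: 0.0
```

Emit:
jog_arm --increments '[[[0,-1,0,0,0,-0.08],[0,-1,0,0,0,-0.08],[0,-1,0,0,0,-0.08],[0,-1,0,0,0,-0.08],[0,-1,0,0,0,-0.08]]]'

```text
t: 1.77
eef_pos: [0.4778, 0.1238, 0.2222]
orientation: [0.808, 0.589, -0.0, -0.0]
wrist_force: [0.2, -0.2, 0.4]
width: 0.0438
grip_force: 0.0
```

Emit:
jog_arm --increments '[[[0,-1,0,0,0,-0.08],[0,-1,0,0,0,-0.08],[0,-1,0,0,0,-0.08],[0,-1,0,0,0,-0.08],[0,-1,0,0,0,-0.08]]]'

```text
t: 2.18
eef_pos: [0.4778, -0.0011, 0.2223]
orientation: [0.909, 0.417, -0.0, -0.0]
wrist_force: [1.4, 0.5, 0.8]
width: 0.0435
grip_force: 0.0
```

Emit:
jog_arm --increments '[[[0.13,-1,0,0,0,-0.08],[0,-1,0,0,0,-0.08],[0,-1,0,0,0,-0.08],[0,-1,-0.3,0,0,-0.08],[0,-1,-0.5,0,0,-0.054]]]'

```text
t: 2.6
eef_pos: [0.4821, -0.1262, 0.2033]
orientation: [0.971, 0.241, 0.001, 0.0]
wrist_force: [0.9, -0.4, 0.6]
width: 0.0435
grip_force: 0.0
```

Emit:
jog_arm --increments '[[[0,-0.56,-0.8,0,0,0],[0,0,-1,0,0,0],[0,0,-1,0,0,0],[0,0,-0.9,0,0,0],[0,0,0,0,0,0]]]'

```text
t: 3.02
eef_pos: [0.4777, -0.1383, 0.1058]
orientation: [0.97, 0.242, -0.004, -0.001]
wrist_force: [-1.6, 0.8, -0.2]
width: 0.0437
grip_force: 0.0
```

```bash
python3 - <<'E'
from h import *
p,d=grab('side','side1'); cv2.imwrite('pics/side1c.png',cv2.resize(p[130:330,220:400],(720,800))[:600,:,::-1]); print(r.observe()['eef_pos'])
m=cams.camera_model('side');E=np.array(m['extrinsics'])
def pj(X):
    c=E[:3,:3].T@(np.array(X)-E[:3,3]);return c[0]/c[2]*m['fx']+m['cx'],c[1]/c[2]*m['fy']+m['cy']
e=r.observe()['eef_pos'];print('tcp px',pj(e),'knobtop exp',pj([.481,-.140,.087]))
E
```

```text
[ 0.4792943  -0.13862684  0.10807824]
tcp px (np.float64(295.0380429561741), np.float64(239.9745014182451)) knobtop exp (np.float64(295.9561406830673), np.float64(247.81115580281187))
```

View pics/side1c.png

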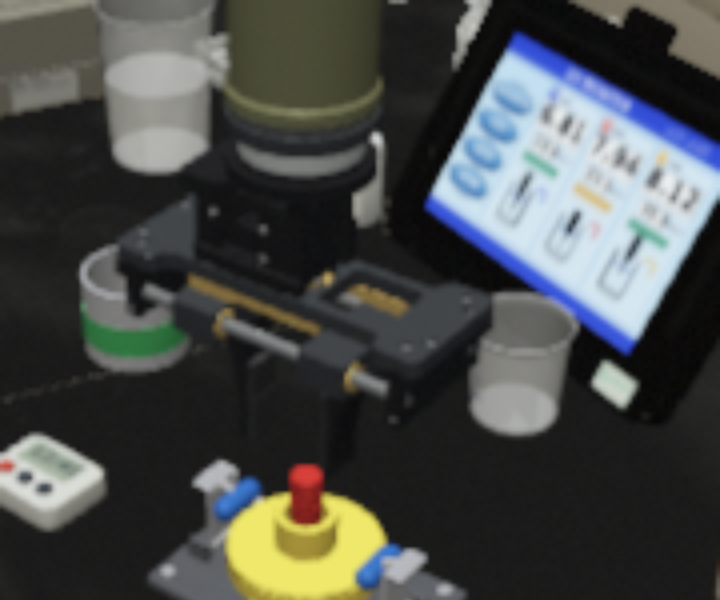

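The crop shows the open fingers centred above the red knob at crop (305,490), with the closing line along the clip line. I descend and grip.

Emit:
jog_arm --increments '[[[0.05,-0.05,-0.6,0,0,0],[0,0,-0.6,0,0,0],[0,0,-0.3,0,0,0],[0,0,-0.1,0,0,0],[0,0,0,0,0,0]]]'

```text
t: 3.48
eef_pos: [0.483, -0.1401, 0.0706]
orientation: [0.97, 0.243, 0.0, 0.0]
wrist_force: [-0.3, -0.4, 0.1]
width: 0.0433
grip_force: 0.0
```

Emit:
jog_arm --increments '[[[0,0,-0.2,0,0,0],[0,0,0,0,0,0],[0,0,0,0,0,0],[0,0,0,0,0,0],[0,0,0,0,0,0]]]'

```text
t: 3.9
eef_pos: [0.483, -0.1402, 0.0654]
orientation: [0.97, 0.242, 0.0, 0.0]
wrist_force: [0.3, -0.1, -0.2]
width: 0.0434
grip_force: 0.0
```

Emit:
jog_arm --increments '[[[0,0,0,0,0,0],[0,0,0,0,0,0],[0,0,0,0,0,0],[0,0,0,0,0,0],[0,0,0,0,0,0]]]' --fingers 0 --grip_force 50

```text
t: 4.32
eef_pos: [0.4829, -0.1403, 0.0651]
orientation: [0.97, 0.242, 0.0, 0.0]
wrist_force: [1.7, -2.2, 0.5]
width: 0.0178
grip_force: 0.7
```

Emit:
jog_arm --increments '[[[0,0,0,0,0,0],[0,0,0,0,0,0],[0,0,0,0,0,0],[0,0,0,0,0,0],[0,0,0,0,0,0]]]'

```text
t: 4.73
eef_pos: [0.4829, -0.1402, 0.0651]
orientation: [0.97, 0.242, 0.0, 0.0]
wrist_force: [-0.3, -0.4, -0.0]
width: 0.0168
grip_force: 50.0
```

Emit:
jog_arm --increments '[[[0,0,0.08,0,0,0],[0,0,0.08,0,0,0],[0,0,0.08,0,0,0],[0,0,0.08,0,0,0],[0,0,0.08,0,0,0]]]'

```text
t: 5.15
eef_pos: [0.4823, -0.1403, 0.075]
orientation: [0.97, 0.242, -0.0, 0.0]
wrist_force: [-0.4, -0.5, -5.3]
width: 0.0169
grip_force: 50.0
```

Emit:
jog_arm --increments '[[[0,0,0.1,0,0,0],[0,0,0.1,0,0,0],[0,0,0.1,0,0,0],[0,0,0.1,0,0,0],[0,0,0.1,0,0,0]]]'

```text
t: 5.57
eef_pos: [0.4829, -0.1401, 0.088]
orientation: [0.97, 0.242, 0.0, 0.0]
wrist_force: [1.8, -0.7, -4.3]
width: 0.0167
grip_force: 50.0
```

Emit:
jog_arm --increments '[[[0,0,0.1,0,0,0],[0,0,0.1,0,0,0],[0,0,0.1,0,0,0],[0,0,0.1,0,0,0],[0,0,0.1,0,0,0]]]'

```text
t: 5.98
eef_pos: [0.4829, -0.1401, 0.1005]
orientation: [0.97, 0.242, 0.0, 0.0]
wrist_force: [1.1, -0.1, -2.7]
width: 0.0169
grip_force: 50.0
```

Emit:
jog_arm --increments '[[[0,0,0.2,0,0,0],[0,0,0.2,0,0,0],[0,0,0.2,0,0,0],[0,0,0.2,0,0,0],[0,0,0.2,0,0,0]]]'

```text
t: 6.4
eef_pos: [0.4829, -0.1402, 0.1258]
orientation: [0.97, 0.242, 0.0, 0.0]
wrist_force: [0.5, 0.1, -2.8]
width: 0.0167
grip_force: 50.0
```

Emit:
jog_arm --increments '[[[0,0.1,0.4,0,0,0],[0,0.3,0.4,0,0,0],[0,0.5,0.2,0,0,0],[0.1,0.6,0,0,0,0],[0.13,0.7,0,0,0,0]]]'

```text
t: 6.82
eef_pos: [0.4889, -0.0852, 0.1514]
orientation: [0.97, 0.242, 0.001, 0.0]
wrist_force: [-0.4, 0.4, -1.4]
width: 0.0169
grip_force: 50.0
```

Emit:
jog_arm --increments '[[[0,0.8,0,0,0,0],[0,0.8,0,0,0,0],[0,0.8,0,0,0,0],[0,0.8,0,0,0,0],[0,0.8,0,0,0,0]]]'

```text
t: 7.23
eef_pos: [0.4886, 0.016, 0.1509]
orientation: [0.97, 0.242, 0.0, -0.0]
wrist_force: [1.0, 0.8, -2.7]
width: 0.0169
grip_force: 50.0
```

Emit:
jog_arm --increments '[[[0,0.8,0,0,0,0],[0,0.8,0,0,0,0],[0,0.8,0,0,0,0],[0,0.8,0,0,0,0],[0,0.7,0,0,0,0]]]'

```text
t: 7.65
eef_pos: [0.4884, 0.1141, 0.1508]
orientation: [0.97, 0.243, 0.0, -0.0]
wrist_force: [0.2, -0.6, -2.2]
width: 0.0167
grip_force: 50.0
```

Emit:
jog_arm --increments '[[[0,0.6,0,0,0,0],[0,0.4,0,0,0,0],[0,0.3,0,0,0,0],[0,0,0,0,0,0],[0,0,0,0,0,0]]]'

```text
t: 8.07
eef_pos: [0.4886, 0.1444, 0.1502]
orientation: [0.97, 0.242, -0.0, 0.0]
wrist_force: [0.4, 0.1, -2.4]
width: 0.0174
grip_force: 50.0
```

```bash
cat > look.py <<'E'
from h import *
import sys
tag=sys.argv[1]
p,d=grab('side','s'+tag); t,dt=grab('top','t'+tag)
a=cv2.resize(p[110:260,170:340],(680,600)); cv2.imwrite(f'pics/{tag}.png',a[:,:,::-1])
e=np.array(r.observe()['eef_pos']);print(e,r.observe()['orientation'])
h=cv2.cvtColor(t,cv2.COLOR_RGB2HSV).astype(int);y=(h[...,0]>20)&(h[...,0]<35)&(h[...,1]>120)&(h[...,2]>90);y[:190]=0;y[270:]=0;y[:,:200]=0;y[:,290:]=0
print('top yellow px',y.sum())
for n,dd,zl in(('side',d,.012),('top',dt,.012)):
    P=cloud(n,dd);ok=(dd>0)&(P[...,2]>.045)&(P[...,2]<.07)&(np.hypot(P[...,0]-.488,P[...,1]-.144)<.06);q=P[ok]
    print(n,'can',len(q),(q[:,:2].min(0)+q[:,:2].max(0))/2 if len(q) else '')
H=cv2.cvtColor(p,cv2.COLOR_RGB2HSV).astype(int)
ys=(H[...,0]>18)&(H[...,0]<35)&(H[...,1]>110)&(H[...,2]>70);ys[:120]=0;ys[260:]=0;ys[:,:200]=0;ys[:,320:]=0
P=cloud('side',d);q=P[ys&(d>0)];print('yellow',len(q),q.min(0),q.max(0),np.percentile(q[:,2],[5,50,95]))
E
python3 look.py a
```

```text
[0.48866664 0.14352767 0.15013171] [ 9.70358765e-01  2.41668666e-01 -1.28310239e-04  3.25803173e-04]
top yellow px 78
side can 289 [0.48723745 0.14387852]
top can 0 
yellow 718 [ 0.44137238  0.08481306 -0.00326465] [0.61996779 0.41948756 0.26329458] [0.00157258 0.12442544 0.24899229]
```

View pics/a.png

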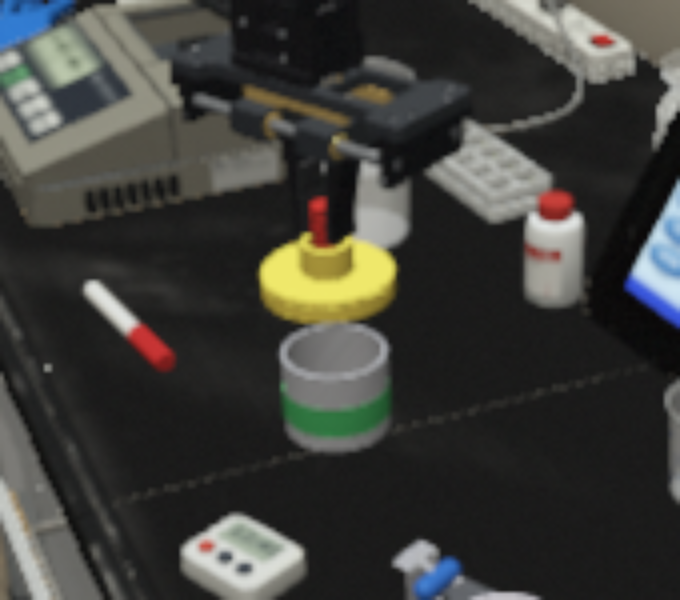

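The side view shows the lid pair hanging level at crop (328,275) above the canister mouth at crop (334,350). I measure the relative offset in this one view, so calibration error cancels.

```bash
cat > rel.py <<'E'
from h import *
import sys
Z=np.load('/tmp/ssA.npz'.replace('ssA',sys.argv[1]));p=Z['p'];z0=float(sys.argv[2]) # lid origin z
H=cv2.cvtColor(p,cv2.COLOR_RGB2HSV).astype(int)
m=cams.camera_model('side');E=np.array(m['extrinsics'])
def pj(X):
    c=E[:3,:3].T@(np.array(X)-E[:3,3]);return np.array([c[0]/c[2]*m['fx']+m['cx'],c[1]/c[2]*m['fy']+m['cy']])
def mask(c,box):
    k=np.zeros(c.shape,np.uint8);x0,x1,y0,y1=box;k[y0:y1,x0:x1]=c[y0:y1,x0:x1];return k
def cen(k):
    v,u=np.nonzero(k);return u.mean(),v.mean(),u.min(),u.max(),v.min(),v.max()
def hullcirc(X,zs,R):  # predicted mid of silhouette bbox
    a=np.linspace(0,6.283,90);q=np.array([pj([X[0]+R*np.cos(t),X[1]+R*np.sin(t),z]) for z in zs for t in a]);return q[:,0].min(),q[:,0].max(),q[:,1].min(),q[:,1].max()
y=mask((H[...,0]>18)&(H[...,0]<35)&(H[...,1]>110)&(H[...,2]>70),(225,285,150,215));
n,l,st,ce=cv2.connectedComponentsWithStats(y);i=1+np.argmax(st[1:,4]);print('yellow bbox',st[i])
rd=mask(((H[...,0]<8)|(H[...,0]>170))&(H[...,1]>140)&(H[...,2]>60),(235,265,150,180));print('knob',cen(rd))
X=[.4887,.1444]
print('exp cover bbox',hullcirc(X,[z0-.003,z0+.009],.045),'exp knob axis',pj(X+[z0+.031]),pj(X+[z0+.057]))
print('exp can bbox',hullcirc(X,[0,.06],.037),'band',hullcirc(X,[.02,.035],.037))
g=p.astype(int).max(2)
for v in (203,206,215,218):print(v,[int(x) for x in g[v,232:276]])
gr=mask((H[...,0]>45)&(H[...,0]<85)&(H[...,1]>90)&(H[...,2]>60),(230,280,180,230));print('green',cen(gr))
E
python3 rel.py sa .115
```

```text
yellow bbox [234 168  36  23 616]
knob (np.float64(249.16666666666666), np.float64(164.35185185185185), np.int64(247), np.int64(251), np.int64(159), np.int64(171))
exp cover bbox (np.float64(234.89023504946908), np.float64(268.9177603864997), np.float64(168.50976501663104), np.float64(188.77682485046603)) exp knob axis [251.47430818 168.99735912] [250.99428179 160.09527869]
exp can bbox (np.float64(239.432341224926), np.float64(267.1302928429898), np.float64(190.1315583960354), np.float64(222.69983998156397)) band (np.float64(240.00083018300953), np.float64(266.92372062961715), np.float64(197.7416957698805), np.float64(216.62957133899002))
203 [35, 35, 34, 34, 35, 34, 34, 32, 82, 107, 110, 133, 156, 160, 161, 162, 156, 153, 145, 140, 142, 143, 143, 150, 161, 160, 159, 150, 149, 144, 117, 100, 97, 92, 77, 48, 28, 27, 28, 26, 25, 27, 27, 27]
206 [37, 36, 35, 36, 36, 35, 36, 35, 127, 132, 111, 115, 118, 119, 122, 124, 124, 124, 125, 123, 123, 123, 122, 121, 120, 119, 117, 116, 113, 109, 106, 102, 100, 92, 87, 62, 29, 30, 28, 27, 26, 27, 28, 27]
215 [27, 29, 27, 30, 30, 29, 30, 28, 29, 74, 100, 108, 111, 114, 115, 116, 117, 117, 117, 118, 117, 117, 116, 116, 114, 114, 111, 108, 106, 103, 100, 96, 92, 91, 85, 62, 38, 35, 32, 32, 30, 52, 45, 37]
218 [27, 26, 25, 28, 26, 28, 27, 28, 27, 42, 93, 113, 116, 117, 109, 112, 116, 116, 119, 122, 123, 118, 117, 117, 115, 113, 108, 106, 111, 108, 103, 100, 96, 83, 52, 38, 46, 40, 34, 34, 34, 32, 32, 32]
green (np.float64(253.79166666666666), np.float64(213.8452380952381), np.int64(240), np.int64(267), np.int64(206), np.int64(218))
```

Emit:
jog_arm --increments '[[[0.05,0.04,-0.3,0,0,0],[0,0,-0.5,0,0,0],[0,0,-0.5,0,0,0],[0,0,-0.3,0,0,0],[0,0,-0.1,0,0,0]]]'

```text
t: 8.58
eef_pos: [0.4887, 0.1448, 0.1058]
orientation: [0.97, 0.242, -0.001, 0.0]
wrist_force: [-1.3, -0.3, -2.1]
width: 0.0167
grip_force: 50.0
```

Emit:
jog_arm --increments '[[[0,0,-0.06,0,0,0],[0,0,-0.06,0,0,0],[0,0,-0.06,0,0,0],[0,0,0,0,0,0],[0,0,0,0,0,0]]]'

```text
t: 9.0
eef_pos: [0.4901, 0.1459, 0.1034]
orientation: [0.97, 0.242, 0.0, -0.0]
wrist_force: [0.4, 0.7, -1.1]
width: 0.0168
grip_force: 50.0
```

Emit:
jog_arm --increments '[[[0,-0.02,-0.05,0,0,0],[0,0,-0.05,0,0,0],[0,0,-0.05,0,0,0],[0,0,0,0,0,0],[0,0,0,0,0,0]]]'

```text
t: 9.42
eef_pos: [0.4897, 0.1453, 0.0992]
orientation: [0.97, 0.242, -0.0, 0.0]
wrist_force: [-0.1, 0.3, -2.4]
width: 0.0167
grip_force: 50.0
```

Emit:
jog_arm --increments '[[[0,0,-0.04,0,0,0],[0,0,-0.04,0,0,0],[0,0,0,0,0,0],[0,0,0,0,0,0],[0,0,0,0,0,0]]]'

```text
t: 9.83
eef_pos: [0.4898, 0.1453, 0.0973]
orientation: [0.97, 0.242, 0.0, 0.0]
wrist_force: [0.8, 0.4, -3.0]
width: 0.0165
grip_force: 50.0
```

Emit:
jog_arm --increments '[[[0,0,-0.04,0,0,0],[0,0,-0.02,0,0,0],[0,0,0,0,0,0],[0,0,0,0,0,0],[0,0,0,0,0,0]]]'

```text
t: 10.25
eef_pos: [0.4898, 0.1453, 0.0958]
orientation: [0.97, 0.242, -0.0, 0.0]
wrist_force: [-0.0, 0.1, -2.6]
width: 0.0166
grip_force: 50.0
```

Emit:
jog_arm --increments '[[[0,0,-0.02,0,0,0],[0,0,-0.02,0,0,0],[0,0,0,0,0,0],[0,0,0,0,0,0],[0,0,0,0,0,0]]]'

```text
t: 10.67
eef_pos: [0.4899, 0.1454, 0.0951]
orientation: [0.97, 0.242, 0.0, 0.0]
wrist_force: [-1.1, -0.9, -0.0]
width: 0.0171
grip_force: 50.0
```

Emit:
jog_arm --increments '[[[0,0,-0.02,0,0,0],[0,0,0,0,0,0],[0,0,0,0,0,0],[0,0,0,0,0,0],[0,0,0,0,0,0]]]'

```text
t: 11.08
eef_pos: [0.4899, 0.1454, 0.0951]
orientation: [0.97, 0.242, 0.0, -0.0]
wrist_force: [-2.9, -1.0, 4.6]
width: 0.0166
grip_force: 50.0
```

```bash
python3 look.py b
```

```text
[0.48993071 0.14535519 0.0950757 ] [ 9.70161729e-01  2.42458656e-01  9.56572276e-05 -9.84443225e-05]
top yellow px 79
side can 380 [0.48682982 0.1437977 ]
top can 22 [0.49258387 0.10968109]
yellow 691 [ 0.44253007  0.08973915 -0.00314354] [0.57763447 0.3021811  0.19861902] [0.05373396 0.06951393 0.19365468]
```

View pics/b.png

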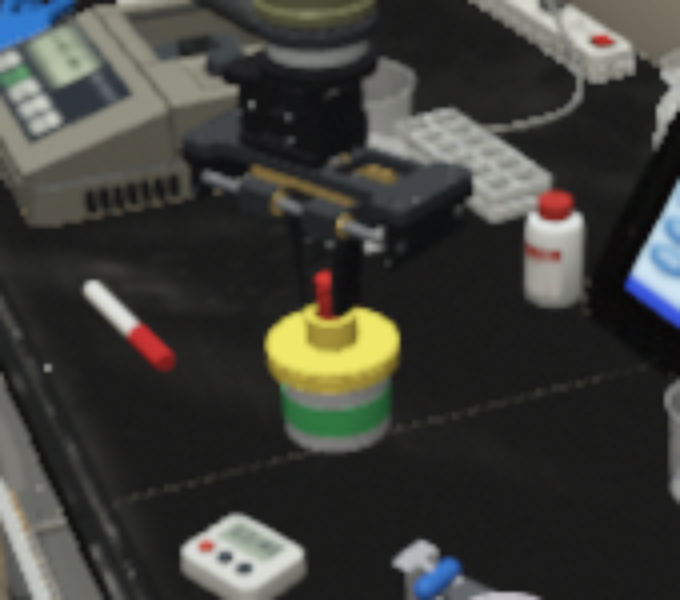

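The lid pair sits level on the canister at crop (333,345), the height matches seating and the contact force is up. I release, rise and check.

Emit:
jog_arm --increments '[[[0,0,0.02,0,0,0],[0,0,0,0,0,0],[0,0,0,0,0,0],[0,0,0,0,0,0],[0,0,0,0,0,0]]]' --fingers 0.65

```text
t: 11.6
eef_pos: [0.4898, 0.1454, 0.0947]
orientation: [0.97, 0.242, 0.0, 0.0]
wrist_force: [-0.6, -0.4, -0.1]
width: 0.0419
grip_force: 0.0
```

Emit:
jog_arm --increments '[[[0,0,0,0,0,0],[0,0,0.2,0,0,0],[0,0,0.5,0,0,0],[0,0,0.8,0,0,0],[0,0,0,0,0,0]]]'

```text
t: 12.02
eef_pos: [0.4921, 0.1461, 0.1359]
orientation: [0.97, 0.242, 0.003, -0.001]
wrist_force: [1.3, 1.4, -0.0]
width: 0.0561
grip_force: 0.0
```

```bash
python3 look.py c; python3 - <<'E'
from h import *
m=cams.camera_model('side');E=np.array(m['extrinsics'])
def pj(X):
    c=E[:3,:3].T@(np.array(X)-E[:3,3]);return (c[0]/c[2]*m['fx']+m['cx']).round(1),(c[1]/c[2]*m['fy']+m['cy']).round(1)
Z=np.load('/tmp/sc.npz');H=cv2.cvtColor(Z['p'],cv2.COLOR_RGB2HSV).astype(int)
def bb(k,b):
    x0,x1,y0,y1=b;n,l,st,ce=cv2.connectedComponentsWithStats(k[y0:y1,x0:x1].astype(np.uint8));i=1+np.argmax(st[1:,4]);print(st[i]+[x0,y0,0,0,0],ce[i]+[x0,y0])
bb((H[...,0]>18)&(H[...,0]<35)&(H[...,1]>110)&(H[...,2]>70),(225,285,170,220))
bb(((H[...,0]<8)|(H[...,0]>170))&(H[...,1]>140)&(H[...,2]>60),(235,270,160,200))
bb((H[...,0]>45)&(H[...,0]<85)&(H[...,1]>90)&(H[...,2]>60),(230,280,180,230))
for z in(.069,.091,.117):print(z,pj([.4887,.1445,z]))
a=np.linspace(0,6.28,90);q=np.array([pj([.4887+.045*np.cos(t),.1445+.045*np.sin(t),z]) for t in a for z in(.057,.069)]);print(q.min(0),q.max(0))
E
```

```text
[0.4904413  0.1456054  0.13313367] [ 9.70157501e-01  2.42473522e-01  9.78557135e-04 -2.37404639e-04]
top yellow px 68
side can 389 [0.48702924 0.14425735]
top can 27 [0.47686893 0.10864964]
yellow 705 [ 0.44098783  0.07469656 -0.00239493] [0.57878557 0.31271014 0.24752658] [0.05396669 0.06944841 0.23419815]
[236 185  34  23 610] [252.67704918 196.74262295]
[248 177   8  13  77] [251.85714286 182.38961039]
[240 207  28  12 165] [253.87878788 213.95757576]
0.069 (np.float64(252.8), np.float64(194.1))
0.091 (np.float64(252.4), np.float64(187.1))
0.117 (np.float64(252.0), np.float64(178.7))
[236.3 185.9] [269.4 206.7]
```

View pics/c.png

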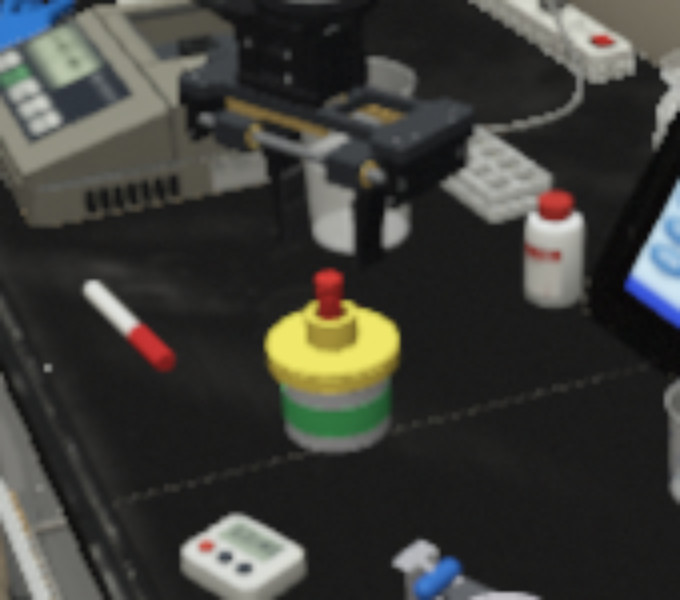

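The cover and lid sit level and centred on the canister, with the knob at crop (329,280) free. I descend around the collar.

Emit:
jog_arm --increments '[[[-0.04,-0.02,-0.5,0,0,0],[0,0,-0.8,0,0,0],[0,0,-0.6,0,0,0],[0,0,-0.3,0,0,0],[0,0,-0.1,0,0,0]]]'

```text
t: 12.53
eef_pos: [0.4872, 0.1442, 0.0727]
orientation: [0.97, 0.242, -0.002, 0.001]
wrist_force: [-0.6, -0.3, 0.2]
width: 0.0562
grip_force: 0.0
```

Emit:
jog_arm --increments '[[[0,0,0,0,0,0],[0,0,0,0,0,0],[0,0,0,0,0,0],[0,0,0,0,0,0],[0,0,0,0,0,0]]]' --grip_force 20

```text
t: 12.95
eef_pos: [0.4893, 0.145, 0.0755]
orientation: [0.97, 0.242, 0.001, -0.0]
wrist_force: [0.1, -0.2, 1.4]
width: 0.0565
grip_force: 0.0
```

Emit:
jog_arm --increments '[[[0,0,-0.06,0,0,0],[0,0,-0.06,0,0,0],[0,0,0,0,0,0],[0,0,0,0,0,0],[0,0,0,0,0,0]]]' --fingers 0.46

```text
t: 13.37
eef_pos: [0.4888, 0.1448, 0.0718]
orientation: [0.97, 0.242, -0.0, 0.0]
wrist_force: [-0.1, -0.5, 0.3]
width: 0.0407
grip_force: 0.0
```

Emit:
jog_arm --increments '[[[0,0,0,0,0,0],[0,0,0,0,0,0],[0,0,0,0,0,0],[0,0,0,0,0,0],[0,0,0,0,0,0]]]' --fingers 0 --grip_force 20

```text
t: 13.78
eef_pos: [0.4888, 0.1448, 0.0719]
orientation: [0.97, 0.243, 0.0, 0.0]
wrist_force: [0.8, -0.0, 0.7]
width: 0.0354
grip_force: 20.0
```

Emit:
jog_arm --increments '[[[0,0,0,0,0,0],[0,0,0,0,0,0],[0,0,0,0,0,0],[0,0,0,0,0,0],[0,0,0,0,0,0]]]'

```text
t: 14.2
eef_pos: [0.4888, 0.1448, 0.0718]
orientation: [0.97, 0.242, -0.0, 0.0]
wrist_force: [1.1, 0.9, 0.4]
width: 0.0352
grip_force: 20.0
```

Emit:
jog_arm --increments '[[[0,0,0.06,0,0,0],[0,0,0.1,0,0,0],[0,0,0.1,0,0,0],[0,0,0.1,0,0,0],[0,0,0.1,0,0,0]]]'

```text
t: 14.62
eef_pos: [0.4888, 0.1449, 0.0837]
orientation: [0.97, 0.242, 0.0, 0.0]
wrist_force: [-0.0, 0.6, -1.1]
width: 0.0352
grip_force: 20.0
```

Emit:
jog_arm --increments '[[[0,0,0.1,0,0,0],[0,0,0.12,0,0,0],[0,0,0.12,0,0,0],[0,0,0.12,0,0,0],[0,0,0.12,0,0,0]]]'

```text
t: 15.03
eef_pos: [0.4888, 0.1449, 0.0982]
orientation: [0.97, 0.242, 0.0, 0.0]
wrist_force: [-0.1, 0.5, -0.3]
width: 0.0354
grip_force: 20.0
```

```bash
python3 look.py d
```

```text
[0.48923457 0.14498334 0.09849516] [ 9.70164638e-01  2.42446418e-01  5.50322990e-04 -8.75483749e-05]
top yellow px 21
side can 252 [0.48572077 0.12936188]
top can 0 
yellow 618 [ 0.44206802  0.08340134 -0.00161517] [0.59676029 0.36803888 0.21151288] [0.08114296 0.09576023 0.19725506]
```

View pics/d.png

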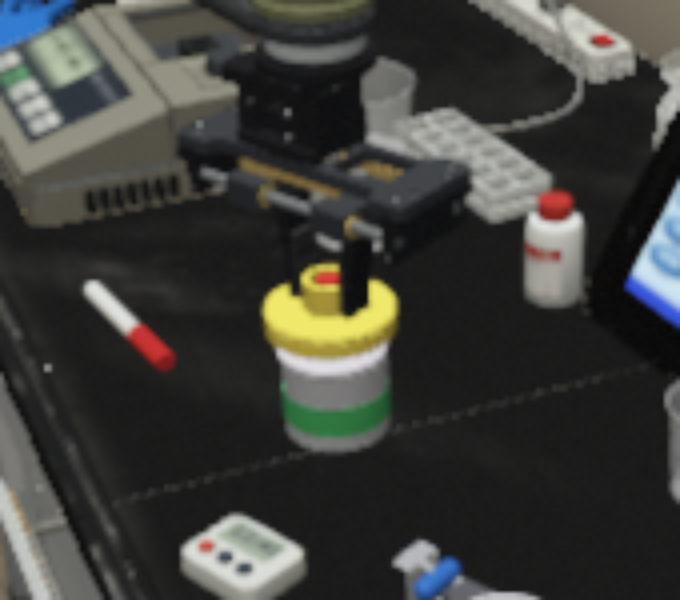

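The cover at crop (330,310) rises alone and level; the aluminium lid stays on the canister just below it. I continue up to 10 cm.

Emit:
jog_arm --increments '[[[0,0,0.12,0,0,0],[0,0,0.14,0,0,0],[0,0,0.14,0,0,0],[0,0,0.14,0,0,0],[0,0,0.14,0,0,0]]]'

```text
t: 15.55
eef_pos: [0.4888, 0.1448, 0.1152]
orientation: [0.97, 0.242, 0.0, 0.0]
wrist_force: [-0.7, 0.1, -0.5]
width: 0.0353
grip_force: 20.0
```

Emit:
jog_arm --increments '[[[0,0,0.16,0,0,0],[0,0,0.18,0,0,0],[0,0,0.2,0,0,0],[0,0,0.2,0,0,0],[0,0,0.24,0,0,0]]]'

```text
t: 15.97
eef_pos: [0.4887, 0.1448, 0.1398]
orientation: [0.97, 0.242, -0.0, 0.0]
wrist_force: [-0.3, 0.1, -1.1]
width: 0.0353
grip_force: 20.0
```

Emit:
jog_arm --increments '[[[0,0,0.24,0,0,0],[0,0,0.24,0,0,0],[0,0,0.24,0,0,0],[0,0,0.24,0,0,0],[0,0,0.16,0,0,0]]]'

```text
t: 16.38
eef_pos: [0.4891, 0.145, 0.1683]
orientation: [0.97, 0.242, 0.0, -0.0]
wrist_force: [0.2, 0.3, -1.4]
width: 0.0353
grip_force: 20.0
```

Emit:
jog_arm --increments '[[[0,0,0.1,0,0,0],[0,0,0.06,0,0,0],[0,0,0,0,0,0],[0,0,0,0,0,0],[0,0,0,0,0,0]]]'

```text
t: 16.8
eef_pos: [0.4885, 0.1448, 0.171]
orientation: [0.97, 0.242, -0.0, 0.0]
wrist_force: [0.3, 0.2, -0.1]
width: 0.0349
grip_force: 20.0
```

```bash
python3 look.py e; python3 rel.py se .115 | tail -1; python3 -c "
from h import *
s=r.observe();print(s['t'],s['eef_pos'],s['wrist_force'],s['width'])"
```

```text
[0.48857706 0.14476568 0.17100938] [ 9.70156577e-01  2.42479077e-01 -3.10050144e-04  1.30850310e-04]
top yellow px 26
side can 427 [0.48687842 0.14351819]
top can 0 
yellow 688 [ 0.441961    0.08184605 -0.00392851] [0.61278489 0.51908009 0.28351922] [0.0461831  0.16854284 0.27003509]
green (np.float64(253.79166666666666), np.float64(213.8452380952381), np.int64(240), np.int64(267), np.int64(206), np.int64(218))
16.9 [0.48857706 0.14476568 0.17100938] [-0.91375943  0.85819663 -0.19901529] 0.03547320151961338
```

View pics/e.png

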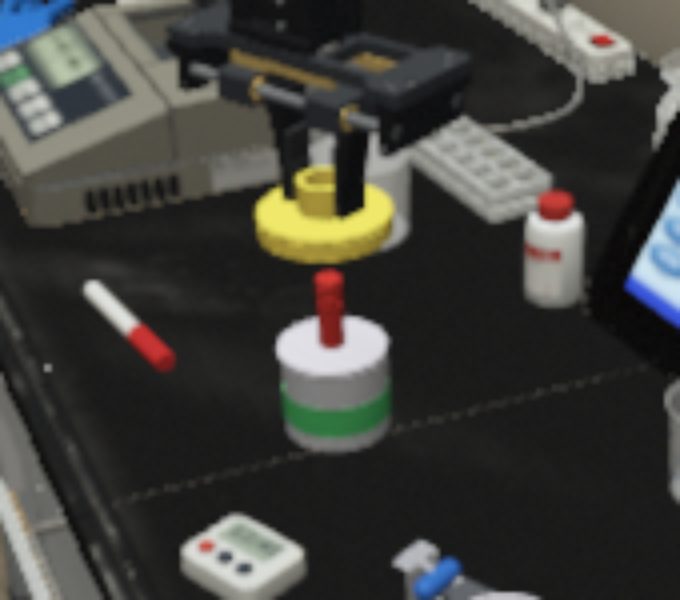

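The inner lid is seated level at crop (332,345), the canister's green band is at the same pixels as at the start, and the cover is held level about 99 mm up at crop (325,215).

```bash
python3 -c "
from h import *
print(r.sign_off())"
```

```text
the job is handed in; nothing more can be done
None
```

The job is handed in: the inner lid is seated on the canister, which did not move, and the gripper holds the yellow cover level about 10 cm above it, at about 17 s of the 48 s allowed.

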